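# Steady a freshly coated plate over the curing lamp

## Robot

A 7-joint arm with a two-finger parallel gripper is mounted at the origin on the work surface. World frame = base frame: x ahead of the robot, y to its left, z up, the work surface at z = 0. Lengths are in m, angles in degrees, forces in N, time in s.
With the tool pointing down it reaches from about 0.4 to 0.85 m from the base axis. Payload 10.4 kg.
Tool frame: the origin (TCP) lies at the very end of the fingers, on their centre line; the grasp point (between the pads) lies 19 mm behind it (r.grasp_offset is the z of the grasp point in the tool frame, in m); z points along the fingers, y is the direction in which the jaws open and shut (so a half turn about z gives the same grasp; the last joint's range is limited). The gripper opens to 87 mm and grips with 3 to 60 N. Pads are 19 mm wide; open, the fingers measure 117 mm over their backs; the gripper's body (75 mm by 190 mm) begins 51 mm behind the grasp point.
Start: joints at [69.523, 19.034, -3.707, 83.658, 1.238, 77.344, -5.071], TCP at [0.205, -0.59, 0.223] pointing down, gripper open.
Joint ranges: [-148.97, 148.97], [-28.65, 121.19], [-84.17, 76.75], [9.2, 138.47], [-72.65, 252.65], [3.7, 117.97], [-149.18, 149.18]. Speed limits (degrees/s): [127.2, 127.2, 159.86, 159.86, 180, 180, 180].

## Interface

Orientations are given as [roll, pitch, yaw] about the fixed x, y, z axes, in that order (R = Rz(yaw) Ry(pitch) Rx(roll)).
In Python, from bench import r gives the robot as it stands.
- The arm moves only by the shell command python3 -m creep 'ROWS' [OPENING] [FORCE]. ROWS is JSON, a list of rows, each an object of numbers: "tx", "ty", "tz": the shift along the tool's x, y, z in cm; "twist": the turn about the tool's z in rad. A call has exactly 8 rows; each row is the pose to reach, as a shift and turn from the pose measured when the call began, along the tool's axes at that moment; what a row does not reach only later rows make up. A row lasts 1/10 s, in which the tool goes at most 50 mm and 8.59 degrees, less where a joint would pass 70% of its speed; a pose out of reach is approached as far as the arm can. A call with a gripper value outside its range is refused whole. OPENING is the opening, from -1 (shut) to 1 (fully open), so that 0 is half open, set as the call begins (- or left out, the last holds). The fingers move at their own pace and stop on an object; FORCE is the grip in N (left out, the last holds). Time passes only in rows, so rows that repeat a pose let the fingers close, or fill a call up. It gives the time, the measured TCP pose, the force and the opening at its end, in the units of the state.
- r.get_state(): the state, without advancing time (a new reading comes with each control period).
- r.snapshot(name): name is "scene" or "top" or "wrist"; returns a dict with "image" (400x640x3 uint8, red, green, blue), "mtx" (3x3 intrinsics, pixels), "distortion" ([k1, k2, p1, p2, k3] as OpenCV has them; the pictures are not rectified), "camera_from_world" (4x4, takes a point from world to camera coordinates); the wrist camera has in their place "hand_eye" (4x4, takes a point from camera to tool coordinates, whose origin is the TCP and whose axes are the flange's). Camera axes: x right, y up, looking along -z (the intrinsics and any distortion apply to the point x, -y, -z); pixel columns grow to the right and rows downward; lengths in m; the calibration is good to about 2 mm. A picture is of the moment at which its call begins: read the wrist's pose just before it. There is no depth.
- r.job_done(): hands the job in, once; it reports no verdict.
The state is a dict: "time": time; "joints": joint angles; "qd": joint speeds; "joint_torque": joint torques, N m; "position": TCP position; "ee_rot": TCP orientation; "force": force on the tool from outside, world axes, zero at the start; "wrist_torque": the same for the moment, N m; "width": finger opening in m.
Only numpy, scipy, OpenCV 4.12 (cv2) and the standard library are available. Lean on these libraries where they do the work, as an engineer would, in place of code of your own. Each camera call takes 0.05 s, during which the arm holds its last target.

## Task

Pull out the parking pin that holds the hanger of the freshly coated switch plate and stand it in the cup of the pin holder; then, by the trolley's handle, bring the swinging plate centrally over the curing lamp, stop its swing, keep it hanging still there for at least 4 seconds, and let go of everything. Steer by the handle only: never touch the hanger or anything on it, move the trolley gently, do not let the hanger swing much wider than it was parked, and leave the other things on the bench alone.

Things in the scene. Friction and masses are not known exactly. Their poses are not given: they have to be found in the camera images.
- gantry: Fixed aluminium bench gantry: a 30 mm square rail 560 mm long on two end legs, rail axis 210 mm above the bench. Origin on the bench under the middle of the rail; its y axis runs along the rail, x points away from the robot, z up; it does not move during a run.
- trolley (a joint): Travel of the trolley, m: 0 = parked at the +y end stop (start), growing towards gantry -y to 0.40 at the other stop. At value s its centre and the pivot are at gantry y = 0.200 - s. About 0.6 kg (1.3 kg with the hanger); dry friction about 1.5 N, so it stays where it is left.
- handle (a point): Grip point of the trolley's upright grey handle, over the rail axis, 295 mm above the bench. Handle 18 mm (gantry x) by 24 mm (gantry y), upper 70 mm free, top at 310 mm; grip it from above with fingers closing along the rail.
- hanger (a joint): Swing angle, rad: 0 = hanging straight, + = plate displaced to gantry -y (the way the trolley travels). The pin holds it at about +0.36; then it swings freely: angle'' = -w*w*angle - (trolley acceleration)/L, nominal w = 2.54 rad/s (period 2.5 s; varies 12 % between runs), L = 1.5 m. By itself the swing takes 75 s to fall to a third.
- plate (a point): Centre of the white ceramic switch plate (90 wide along the rail, 76 high, 10 mm thick, upright, facing gantry x) held by a stainless steel clamp under the hanger rod; 132 mm below the pivot, plate's lower edge 40 mm above the bench.
- pin: Parking pin: loose upright steel pin, 15 mm diameter, 140 mm long, 0.08 kg, grey knob of 24 mm on its top 30 mm. Origin at the centre of its foot, z up to the knob. It stands 45 mm deep in a socket, 115 mm beyond the rail axis, foot 179 mm high, and blocks a level 10 mm stub of the hanger (260 mm high, on the pin's +y side). Pull it straight up 50 mm or more.
- pin_head (a point): Grip point in the pin's knob, 125 mm above its foot, about 304 mm above the bench at the start; grip from above with fingers closing along the rail, fingertips above the stub.
- pin_foot (a point): Centre of the pin's foot (lower end).
- holder_floor (a point): Centre of the inner floor of the pin holder's cup (fixed): grey open cup of 52 mm inner and 60 mm outer diameter, 65 mm high, on a post on the bench beyond the gantry; floor 136 mm and rim 195 mm above the bench.
- lamp_centre (a point): Centre of the upper face of the curing lamp, a fixed flat round grey disc of 96 mm diameter, 20 mm high, with glass top, standing on the bench below the path of the plate.
- cap: Bystander: blue hard cap, 48 mm diameter, 30 mm high; origin under its centre.
- nut: Bystander: loose chrome nut lying on the bench, 36 mm, 16 mm high; origin under its centre.
- trigger: Bystander: green plastic sprayer trigger lying on the bench, about 130 mm long; origin under its middle.
- spare_plate: Bystander: spare white switch plate lying flat, 90 x 90 x 13 mm; origin under its centre.
- clamp: Bystander: stainless steel clamp lying on the bench, 120 mm long; origin under the middle of its bar.
- screwdriver: Bystander: screwdriver lying on the bench; origin under its middle.
- pendant: The hanger, not to be touched: 10 mm rod pivoted on a level axis along gantry x; origin at the pivot, 60 mm beyond the rail axis, 210 mm high; moving parts lie 40 to 130 mm beyond the rail axis. Plate and clamp 0.28 kg, 132 mm below the pivot; hexagonal steel counterpoise 0.38 kg, 60 mm, 75 mm above it (top at 315 mm): it nearly balances, so the swing is slow. Rods 0.08 kg.
Mind the look-alikes: they are no part of the job. Of the things that look like the pin, the smallest one is meant.

How it is judged (in metres and radians):
On the way, in this order (a step that is already met when the one before it is completed fails the run):
1. the parking pin stands in the holder's cup (horizontal distance between pin_foot and holder_floor below 0.026 m and z of pin_foot in the frame of holder_floor below 0.012 m and angle between pin's own z axis and vertical below 0.6 rad), for 0.2 s.
2. the plate hangs still over the lamp (horizontal distance between plate and lamp_centre below 0.02 m and value of joint hanger between -0.1 and 0.1 rad), for 4 s.
At the end, for the whole second after the job is handed in: Through the last second: plate centre within 20 mm (level) of the lamp centre, hanger within 0.1 rad of straight down, trolley at rest, pin at rest standing in the holder's cup (tilt under 0.6 rad). Before that, with the pin in the cup, the plate hung so for 4 s without a break (all of step 1 and all of step 2 and linear speed of pin below 0.05 m/s and velocity of joint trolley between -0.03 and 0.03 m/s); the robot touches nothing.
It fails at once if the arm or the fingers touch the hanger, its plate or its counterpoise (contact force between any of the arm, the fingers and pendant above 0.5 N).
It fails at once if the hanger swings wider than 0.65 rad (not (value of joint hanger between -0.65 and 0.65 rad)).
It fails at once if the trolley is driven faster than 0.45 m/s (velocity of joint trolley above 0.45 m/s or velocity of joint trolley below -0.45 m/s).
It fails at once if a bystander is moved more than 30 mm (distance of any of cap, nut, trigger, spare_plate, clamp, screwdriver from where it was at the start of the episode above 0.03 m).
It also fails if it takes over 72 s, if anything falls off the work surface, if the arm or the gripper's body presses on something with over 40 N, if the wrist force passes 120 N, or if a joint passes its speed limit or range.

## Working session

There is one attempt and no reset: what is moved stays moved. The work goes in short steps, Python scripts to look and compute and a shell command to move; the robot and the scene stay as the last step left them, time stands still between calls to the robot, and variables do not carry over. Pictures are saved under pics/ and viewed, and the job is handed in when it is done.

```bash
ls; mkdir -p pics
python3 - <<'E'
from bench import r
import cv2,numpy as np,pickle
s=r.get_state();print(s)
for n in("scene","top","wrist"):
    d=r.snapshot(n);pickle.dump(d,open(f"pics/{n}0.pkl","wb"));cv2.imwrite(f"pics/{n}0.png",d["image"][...,::-1]);print(n,{k:np.round(v,4).tolist() for k,v in d.items() if k!="image"})
print(r.grasp_offset)
E
```

```text
pics
{'time': 0.0, 'joints': array([69.52262689, 19.07267667, -3.70722958, 83.70573955,  1.23969522,
       77.34266724, -5.07262951]), 'qd': array([ 0.07535319,  0.09825202, -0.02312166,  0.0174443 , -0.06429049,
        0.00566643,  0.08253528]), 'joint_torque': array([-5.90779564e-04, -6.23251605e+01,  2.44263693e-02, -3.89908183e+01,
       -6.13830169e-02,  3.99024237e-02,  1.13415942e-04]), 'position': array([ 0.20522052, -0.58994258,  0.22174852]), 'ee_rot': array([-1.79919031e+02,  5.71288698e-03,  1.91823865e+01]), 'force': array([-0.299257  ,  0.25155789, -0.4107231 ]), 'wrist_torque': array([ 0.04720191,  0.00392615, -0.07487512]), 'width': 0.08686937041735296}
scene {'mtx': [[410.2002, 0.0, 322.9305], [0.0, 410.2002, 201.1288], [0.0, 0.0, 1.0]], 'distortion': [-0.0639, 0.0, 0.0, 0.0, 0.0], 'camera_from_world': [[0.4123, 0.9109, 0.0136, -0.2635], [-0.5925, 0.2568, 0.7635, 0.1765], [0.692, -0.3229, 0.6456, -1.6479], [0.0, 0.0, 0.0, 1.0]]}
top {'mtx': [[415.749, 0.0, 315.5355], [0.0, 415.749, 198.2311], [0.0, 0.0, 1.0]], 'distortion': [-0.0845, 0.0, 0.0, 0.0, 0.0], 'camera_from_world': [[0.0234, -0.9997, 0.0115, 0.0005], [0.9906, 0.0247, 0.1347, -0.6135], [-0.1349, 0.0083, 0.9908, -1.4529], [0.0, 0.0, 0.0, 1.0]]}
wrist {'mtx': [[338.1647, 0.0, 312.748], [0.0, 338.1647, 194.4616], [0.0, 0.0, 1.0]], 'distortion': [-0.0598, 0.0, 0.0, 0.0, 0.0], 'hand_eye': [[0.0006, 0.9591, 0.2831, 0.077], [1.0, -0.0006, -0.0002, 0.0008], [-0.0, 0.2831, -0.9591, -0.162], [0.0, 0.0, 0.0, 1.0]]}
-0.0187
```

View pics/scene0.png

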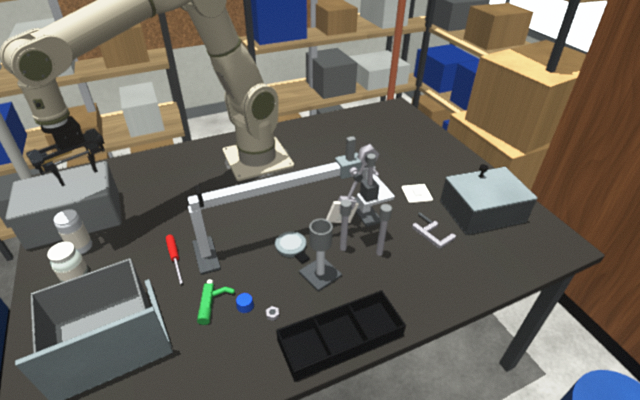

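View pics/top0.png

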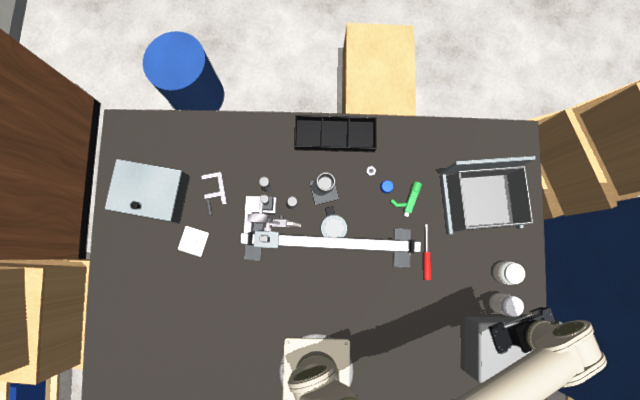

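Run:
```python
import cv2
a=cv2.imread("pics/top0.png")[150:270,220:440];cv2.imwrite("pics/topc.png",cv2.resize(a,None,fx=3.6,fy=3.6,interpolation=cv2.INTER_CUBIC))
a=cv2.imread("pics/scene0.png")[120:290,260:460];cv2.imwrite("pics/scenec.png",cv2.resize(a,None,fx=3.5,fy=3.5,interpolation=cv2.INTER_CUBIC))
```

```text
(no output)
```

View pics/topc.png

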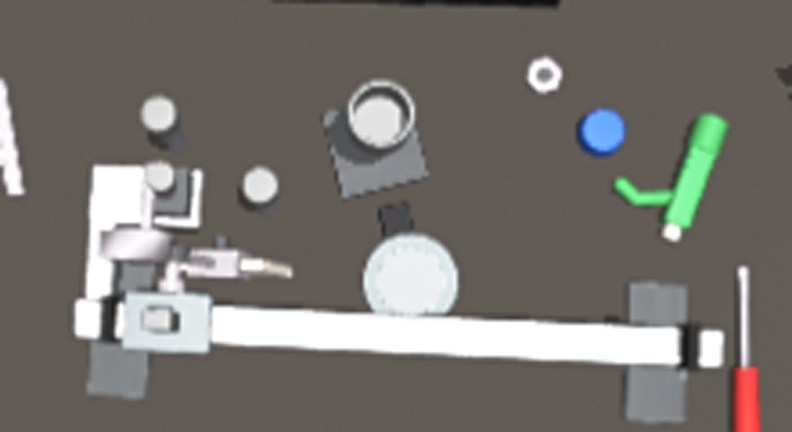

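View pics/scenec.png

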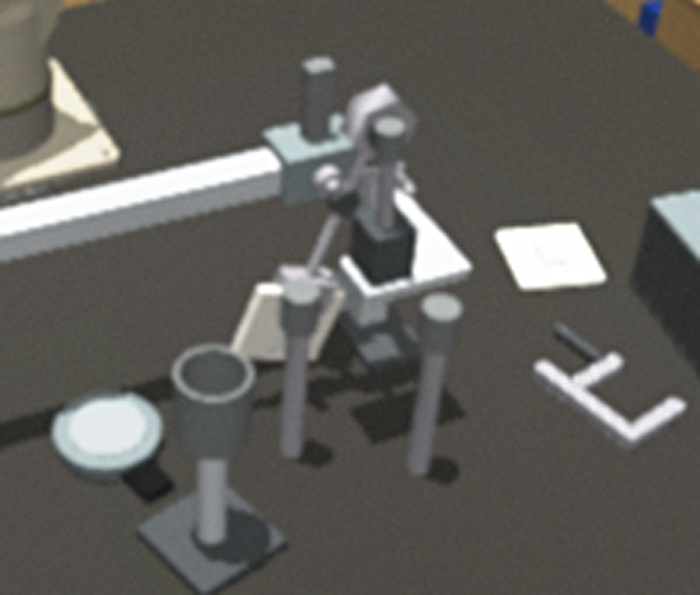

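```bash
cat > h.py <<'E'
import numpy as np,cv2,pickle
def ray(d,uv,T=None):
    p=cv2.undistortPoints(np.array([[uv]],float),d["mtx"],np.array(d["distortion"]))[0,0]
    v=np.array([p[0],-p[1],-1.])
    if T is None: T=np.linalg.inv(d["camera_from_world"])
    return T[:3,3],T[:3,:3]@v
def onz(d,uv,z,T=None):
    o,v=ray(d,uv,T);return o+v*(z-o[2])/v[2]
def tri(rs):
    A=0;b=0
    for o,v in rs:
        v=v/np.linalg.norm(v);P=np.eye(3)-np.outer(v,v);A=A+P;b=b+P@o
    return np.linalg.solve(A,b)
def proj(d,X):
    C=np.array(d["camera_from_world"]);p=C[:3,:3]@X+C[:3,3]
    q=np.array([[p[0]/-p[2],-p[1]/-p[2],1.]])
    return cv2.projectPoints(q,np.zeros(3),np.zeros(3),np.array(d["mtx"]),np.array(d["distortion"]))[0].ravel()
E
python3 - <<'E'
from h import *
t=pickle.load(open("pics/top0.pkl","rb"));s=pickle.load(open("pics/scene0.pkl","rb"))
T=lambda u,v:(220+u/3.6-.4,150+v/3.6-.4); S=lambda u,v:(260+u/3.5-.4,120+v/3.5-.4)
for n,z,a,b in [("pin",.319,(160,177),(390,131)),("handle",.310,(159,319),(319,66)),("rim",.195,(381,115),(213,375)),("lamp",.02,(411,279),(108,428)),("pinB",.14,(159,114),(442,307)),("pinC",.14,(260,186),(300,291))]:
    a=T(*a);b=S(*b);print(n,np.round(onz(t,a,z),4),np.round(onz(s,b,z),4),"tri",np.round(tri([ray(t,a),ray(s,b)]),4))
for n,z,a in [("railL",.225,(76,319)),("railR",.225,(722,349))]: print(n,onz(t,T(*a),z))
E
```

```text
pin [0.5702 0.1679 0.319 ] [0.5808 0.1624 0.319 ] tri [0.5712 0.1687 0.3113]
handle [0.4557 0.1652 0.31  ] [0.4632 0.1629 0.31  ] tri [0.4561 0.1663 0.3051]
rim [ 0.6477 -0.0142  0.195 ] [ 0.6541 -0.0167  0.195 ] tri [ 0.6487 -0.0144  0.1894]
lamp [ 0.5125 -0.0533  0.02  ] [ 0.5127 -0.053   0.02  ] tri [ 0.5126 -0.0531  0.0199]
pinB [0.6533 0.1921 0.14  ] [0.6037 0.2181 0.14  ] tri [0.6456 0.1869 0.1843]
pinC [0.5876 0.0953 0.14  ] [0.5373 0.1173 0.14  ] tri [0.5819 0.0928 0.1833]
railL [0.45691515 0.24674062 0.225     ]
railR [ 0.4439257  -0.31405391  0.225     ]
```

The three upright pins are at top-view pixels (264,199), (264,182) and (292,202). The one at (264,199) stands in the gantry socket. The other two are free-standing on the bench and about 180 mm tall, so they are longer. The target is the short one in the socket, and the crop confirms that. I'm now moving above it.

```bash
python3 -m creep '[{"tz":-5},{"tz":-10,"tx":2,"ty":-2},{"tz":-14,"tx":5,"ty":-5,"twist":0.1},{"tz":-17,"tx":8,"ty":-8,"twist":0.2},{"tz":-19,"tx":11,"ty":-11,"twist":0.3},{"tz":-20,"tx":14,"ty":-14,"twist":0.35},{"tz":-20,"tx":17,"ty":-17,"twist":0.358},{"tz":-20,"tx":20,"ty":-20,"twist":0.358}]' 0.2 25
```

```text
schema error: expected keys tx, ty, tz, twist
```

All keys are required in every row.

```bash
python3 -m creep '[{"tx":0,"ty":0,"tz":-5,"twist":0},{"tx":2,"ty":-2,"tz":-10,"twist":0},{"tx":5,"ty":-5,"tz":-14,"twist":0.1},{"tx":8,"ty":-8,"tz":-17,"twist":0.2},{"tx":11,"ty":-11,"tz":-19,"twist":0.3},{"tx":14,"ty":-14,"tz":-20,"twist":0.35},{"tx":17,"ty":-17,"tz":-20,"twist":0.358},{"tx":20,"ty":-20,"tz":-20,"twist":0.358}]' 0.2 25
```

```text
time: 0.95
position: [0.3295, -0.3332, 0.4229]
ee_rot: [180.0, -0.0, -1.3]
force: [1.3, -0.0, 0.6]
width: 0.0521
```

```bash
python3 -m creep '[{"tx":1.5,"ty":-4,"tz":0,"twist":0},{"tx":3.5,"ty":-8,"tz":0,"twist":0},{"tx":5.5,"ty":-12,"tz":0,"twist":0},{"tx":7.5,"ty":-16,"tz":0,"twist":0},{"tx":9.5,"ty":-20,"tz":0,"twist":0},{"tx":11.5,"ty":-24,"tz":0,"twist":0},{"tx":13.5,"ty":-28,"tz":0,"twist":0},{"tx":15.5,"ty":-32,"tz":0,"twist":0}]' && python3 -m creep '[{"tx":1,"ty":-4,"tz":0,"twist":0},{"tx":2.5,"ty":-8,"tz":0,"twist":0},{"tx":4,"ty":-12,"tz":0,"twist":0},{"tx":5.5,"ty":-15,"tz":0,"twist":0},{"tx":6.5,"ty":-17,"tz":0,"twist":0},{"tx":7.5,"ty":-18.4,"tz":0,"twist":0},{"tx":7.5,"ty":-18.7,"tz":0,"twist":0},{"tx":7.5,"ty":-18.7,"tz":0,"twist":0}]'
python3 - <<'E'
from bench import r
import pickle,cv2,numpy as np
s=r.get_state();print(s["position"],s["ee_rot"],s["qd"].round(2))
d=r.snapshot("wrist");d["s"]=s;pickle.dump(d,open("pics/w1.pkl","wb"));cv2.imwrite("pics/w1.png",d["image"][...,::-1])
E
```

```text
time: 1.75
position: [0.492, -0.0151, 0.423]
ee_rot: [180.0, -0.0, -1.3]
force: [1.4, -0.2, -0.8]
width: 0.0526
time: 2.55
position: [0.571, 0.1704, 0.4227]
ee_rot: [180.0, 0.0, -1.2]
force: [-0.6, -0.2, -0.5]
width: 0.0525
[0.57102275 0.17043949 0.42266492] [ 1.79991041e+02  3.43056651e-03 -1.24770631e+00] [ 1.42 -1.28  0.42  0.47 -0.09  0.07  0.47]
```

View pics/w1.png

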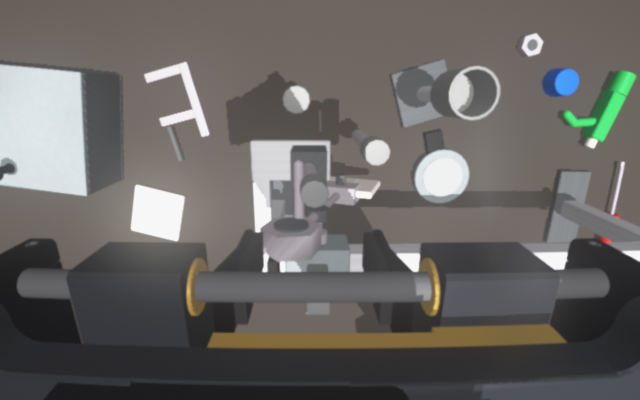

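Run:
```python
import cv2
a=cv2.imread("pics/w1.png")[60:260,240:520];cv2.imwrite("pics/w1c.png",cv2.resize(a,None,fx=2.8,fy=2.8,interpolation=cv2.INTER_CUBIC))
```

```text
(no output)
```

View pics/w1c.png

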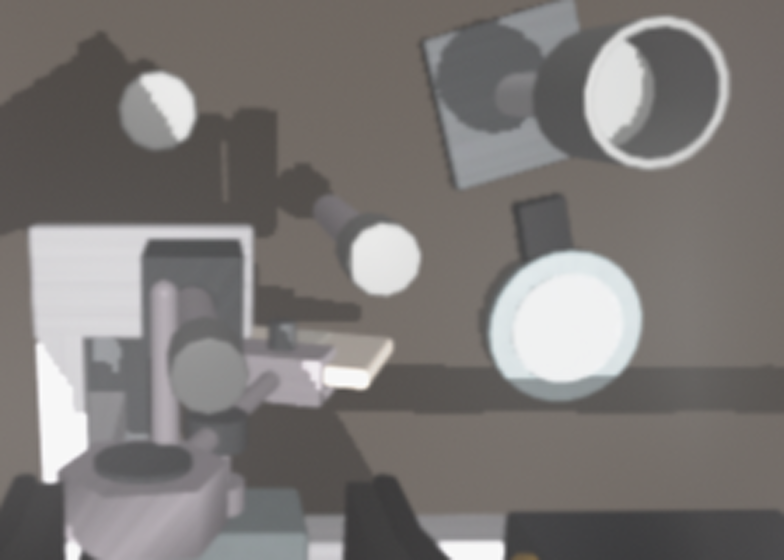

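```bash
cat >> h.py <<'E'
def wT(s,d):
    from scipy.spatial.transform import Rotation as R
    T=np.eye(4);T[:3,:3]=R.from_euler("xyz",s["ee_rot"],degrees=True).as_matrix();T[:3,3]=s["position"]
    return T@np.array(d["hand_eye"])
E
python3 - <<'E'
from h import *
d=pickle.load(open("pics/w1.pkl","rb"));T=wT(d["s"],d);t=pickle.load(open("pics/top0.pkl","rb"));s0=pickle.load(open("pics/scene0.pkl","rb"))
C=lambda u,v:(240+u/2.8-.4,60+v/2.8-.4);A=lambda u,v:(220+u/3.6-.4,150+v/3.6-.4);S=lambda u,v:(260+u/3.5-.4,120+v/3.5-.4)
for n,z,c,a,b in [("pin",.319,(208,375),(160,177),(390,131)),("rim",.195,(655,92),(381,115),(213,375)),("lamp",.02,(565,325),(411,279),(108,428)),("B",.18,(157,111),(159,114),(442,307))]:
    c=C(*c);a=A(*a);b=S(*b);print(n,onz(d,c,z,T).round(4),"tri",tri([ray(d,c,T),ray(t,a),ray(s0,b)]).round(4),"wrist+top",tri([ray(d,c,T),ray(t,a)]).round(4))
E
```

```text
pin [0.5707 0.1685 0.319 ] tri [0.5702 0.1687 0.3116] wrist+top [0.5703 0.1683 0.3174]
rim [ 0.649  -0.0131  0.195 ] tri [ 0.649  -0.0147  0.1901] wrist+top [ 0.6487 -0.0145  0.1917]
lamp [ 0.5108 -0.0519  0.02  ] tri [ 0.5117 -0.0527  0.0192] wrist+top [ 0.5117 -0.0525  0.0205]
B [0.6442 0.1875 0.18  ] tri [0.645  0.1872 0.184 ] wrist+top [0.6445 0.1866 0.1894]
```

```bash
python3 -m creep '[{"tx":0,"ty":0.2,"tz":2,"twist":0},{"tx":0,"ty":0.2,"tz":4.5,"twist":0},{"tx":0,"ty":0.2,"tz":7,"twist":0},{"tx":0,"ty":0.2,"tz":9,"twist":0},{"tx":0,"ty":0.2,"tz":11,"twist":0},{"tx":0,"ty":0.2,"tz":12.5,"twist":0},{"tx":0,"ty":0.2,"tz":13.6,"twist":0},{"tx":0,"ty":0.2,"tz":13.6,"twist":0}]' && python3 -m creep '[{"tx":0,"ty":0,"tz":0,"twist":0},{"tx":0,"ty":0,"tz":0,"twist":0},{"tx":0,"ty":0,"tz":0,"twist":0},{"tx":0,"ty":0,"tz":0,"twist":0},{"tx":0,"ty":0,"tz":0,"twist":0},{"tx":0,"ty":0,"tz":0,"twist":0},{"tx":0,"ty":0,"tz":0,"twist":0},{"tx":0,"ty":0,"tz":0,"twist":0}]' -1 25
python3 - <<'E'
from bench import r
import pickle,cv2,numpy as np
s=r.get_state();d=r.snapshot("wrist");cv2.imwrite("pics/w2.png",d["image"][...,::-1])
d=r.snapshot("scene");cv2.imwrite("pics/s2.png",cv2.resize(d["image"][80:300,200:480,::-1],None,fx=2.7,fy=2.7))
E
```

```text
time: 3.4
position: [0.5707, 0.1668, 0.286]
ee_rot: [179.9, 0.0, -1.4]
force: [-0.2, -0.9, 0.7]
width: 0.0521
time: 4.2
position: [0.5707, 0.1691, 0.2867]
ee_rot: [-179.9, -0.0, -1.2]
force: [1.0, 5.6, 0.7]
width: 0.0235
```

View pics/s2.png

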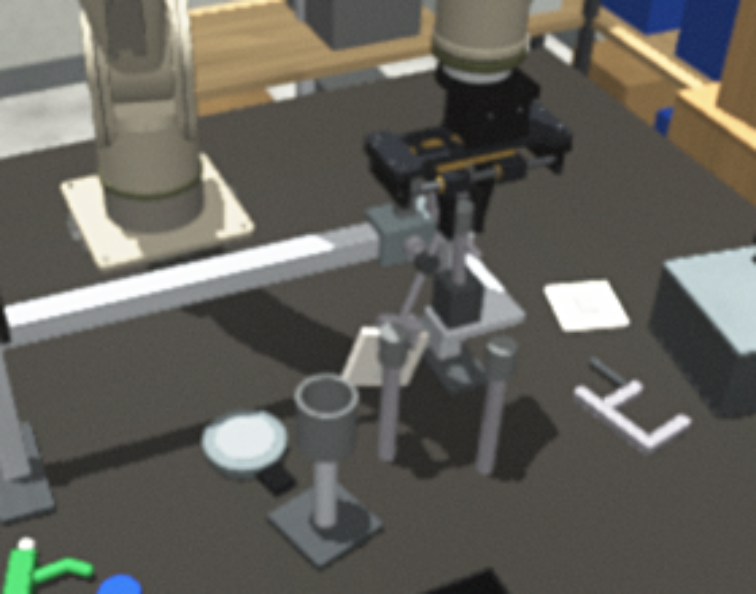

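View pics/w2.png

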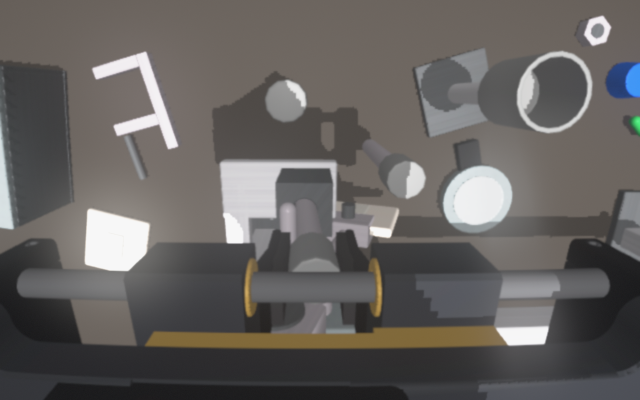

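```bash
python3 -m creep '[{"tx":0,"ty":0,"tz":-1,"twist":0},{"tx":0,"ty":0,"tz":-3,"twist":0},{"tx":0,"ty":0,"tz":-5.5,"twist":0},{"tx":0,"ty":0,"tz":-8,"twist":0},{"tx":0,"ty":0,"tz":-10,"twist":0},{"tx":0,"ty":0,"tz":-10.5,"twist":0},{"tx":1,"ty":0,"tz":-10.5,"twist":0},{"tx":2,"ty":1,"tz":-10.5,"twist":0}]' && python3 -m creep '[{"tx":1,"ty":2,"tz":0,"twist":0},{"tx":2,"ty":5,"tz":0,"twist":0},{"tx":3,"ty":8,"tz":0,"twist":0},{"tx":4,"ty":11,"tz":0,"twist":0},{"tx":5,"ty":13.5,"tz":0,"twist":0},{"tx":6,"ty":15.5,"tz":0,"twist":0},{"tx":6.2,"ty":17,"tz":0,"twist":0},{"tx":6.2,"ty":17.2,"tz":0,"twist":0}]'
python3 - <<'E'
from bench import r
import pickle,cv2,numpy as np
s=r.get_state();print(s["position"],s["time"],s["width"],s["ee_rot"]);d=r.snapshot("scene");cv2.imwrite("pics/s3.png",cv2.resize(d["image"][60:300,200:480,::-1],None,fx=2.5,fy=2.5))
d["s"]=s;pickle.dump(d,open("pics/s3.pkl","wb"))
E
```

```text
time: 5.1
position: [0.5907, 0.1592, 0.3907]
ee_rot: [-179.9, 0.0, -1.1]
force: [0.2, 0.3, -0.9]
width: 0.0234
time: 5.9
position: [0.6497, -0.017, 0.3888]
ee_rot: [-179.9, 0.2, -1.3]
force: [0.4, -0.4, -1.2]
width: 0.0237
[ 0.64966803 -0.01704316  0.38883672] 5.9 0.023656570998485733 [-1.79948045e+02  1.52151010e-01 -1.30876258e+00]
```

View pics/s3.png

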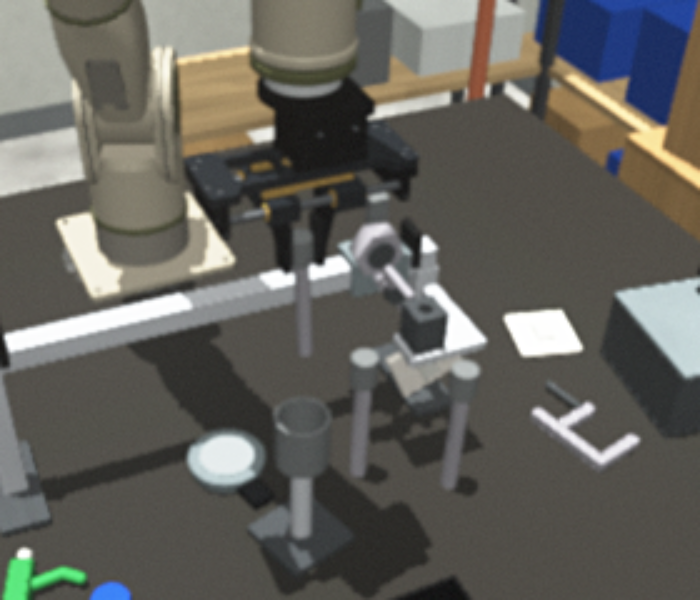

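```bash
python3 -m creep '[{"tx":0,"ty":-0.3,"tz":2.5,"twist":0},{"tx":0,"ty":-0.3,"tz":5.5,"twist":0},{"tx":0,"ty":-0.3,"tz":8,"twist":0},{"tx":0,"ty":-0.3,"tz":10.5,"twist":0},{"tx":0,"ty":-0.3,"tz":12.3,"twist":0},{"tx":0,"ty":-0.3,"tz":13.5,"twist":0},{"tx":0,"ty":-0.3,"tz":14.2,"twist":0},{"tx":0,"ty":-0.3,"tz":14.2,"twist":0}]'
python3 - <<'E'
from bench import r
import pickle,cv2,numpy as np
s=r.get_state();print(s["position"],s["force"],s["time"],s["width"]);d=r.snapshot("scene");cv2.imwrite("pics/s4.png",cv2.resize(d["image"][60:300,200:480,::-1],None,fx=2.5,fy=2.5))
d["s"]=s;pickle.dump(d,open("pics/s4.pkl","wb"))
E
```

```text
time: 6.75
position: [0.6488, -0.0117, 0.247]
ee_rot: [-179.9, 0.2, -1.2]
force: [-0.3, -0.3, -0.4]
width: 0.0236
[ 0.64884842 -0.01171579  0.24699298] [-0.31703801 -0.28041525 -0.35447236] 6.75 0.023641508914044106
```

View pics/s4.png

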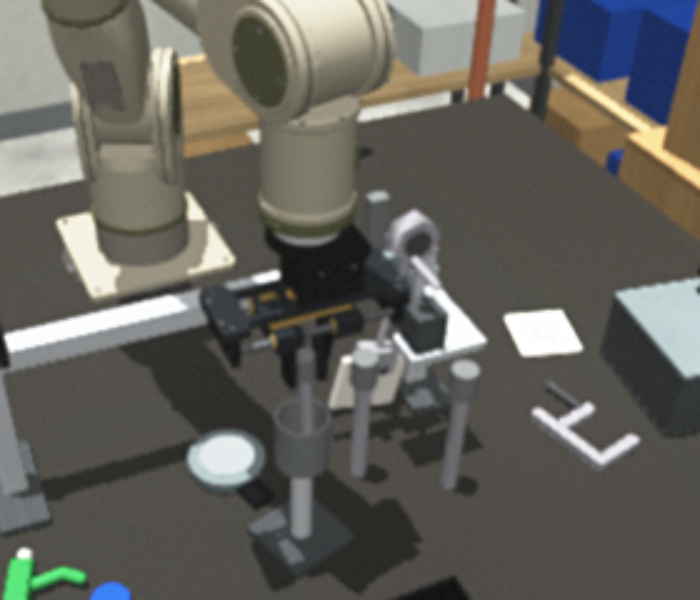

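```bash
python3 -m creep '[{"tx":0,"ty":0,"tz":0.1,"twist":0},{"tx":0,"ty":0,"tz":0.1,"twist":0},{"tx":0,"ty":0,"tz":0.1,"twist":0},{"tx":0,"ty":0,"tz":0.1,"twist":0},{"tx":0,"ty":0,"tz":0.1,"twist":0},{"tx":0,"ty":0,"tz":0,"twist":0},{"tx":0,"ty":0,"tz":-1,"twist":0},{"tx":0,"ty":0,"tz":-3,"twist":0}]' 0.2 25 && python3 -m creep '[{"tx":0,"ty":0,"tz":-2.5,"twist":0},{"tx":0,"ty":0,"tz":-5,"twist":0},{"tx":0,"ty":0,"tz":-7.5,"twist":0},{"tx":0,"ty":0,"tz":-9.5,"twist":0},{"tx":-1.5,"ty":-0.5,"tz":-10,"twist":0},{"tx":-4.5,"ty":-2,"tz":-10,"twist":0},{"tx":-7.5,"ty":-4,"tz":-10,"twist":0},{"tx":-10.5,"ty":-6,"tz":-10,"twist":0}]'
python3 - <<'E'
from bench import r
import pickle,cv2,numpy as np
s=r.get_state();print(s["position"],s["ee_rot"],s["time"],s["width"]);d=r.snapshot("scene");cv2.imwrite("pics/s5.png",cv2.resize(d["image"][60:300,200:480,::-1],None,fx=2.5,fy=2.5))
d["s"]=s;pickle.dump(d,open("pics/s5.pkl","wb"))
E
```

```text
time: 7.6
position: [0.6486, -0.012, 0.2774]
ee_rot: [-179.9, 0.2, -1.2]
force: [-0.5, -0.1, -0.5]
width: 0.0522
time: 8.4
position: [0.5442, 0.0507, 0.3786]
ee_rot: [-179.9, 0.2, -1.2]
force: [0.5, 0.9, -0.1]
width: 0.0527
[0.54418348 0.05072064 0.37864959] [-179.90337919    0.192137     -1.19964764] 8.4 0.052653224778582794
```

View pics/s5.png

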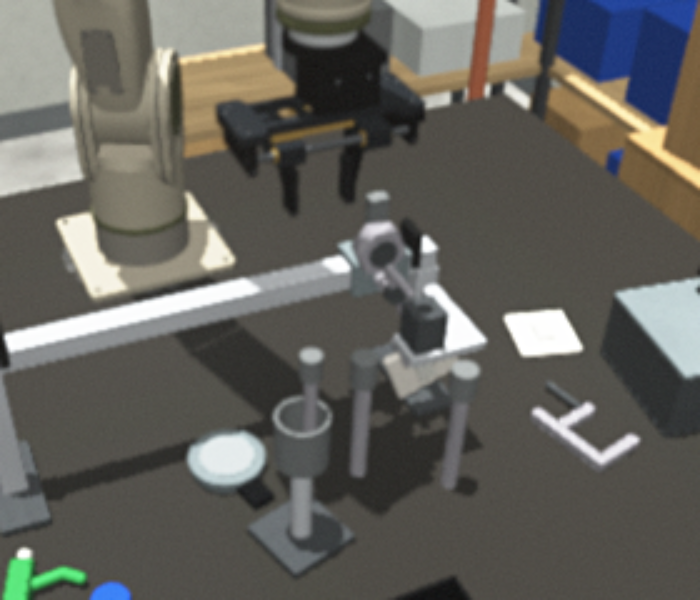

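```bash
python3 -m creep '[{"tx":-2,"ty":-2.5,"tz":0,"twist":0},{"tx":-4,"ty":-5,"tz":0,"twist":0},{"tx":-6,"ty":-7.5,"tz":0,"twist":0},{"tx":-7.8,"ty":-9.5,"tz":0,"twist":0},{"tx":-8.8,"ty":-10.8,"tz":0,"twist":0},{"tx":-9.1,"ty":-11.3,"tz":0,"twist":0},{"tx":-9.1,"ty":-11.3,"tz":0,"twist":0},{"tx":-9.1,"ty":-11.3,"tz":0,"twist":0}]'
python3 - <<'E'
from bench import r
import pickle,cv2,numpy as np
s=r.get_state();print(s["position"],s["ee_rot"],s["time"],s["width"]);d=r.snapshot("wrist");cv2.imwrite("pics/w6.png",d["image"][...,::-1])
d["s"]=s;pickle.dump(d,open("pics/w6.pkl","wb"))
E
```

```text
time: 9.25
position: [0.452, 0.1691, 0.3804]
ee_rot: [-179.9, 0.2, -0.9]
force: [0.1, -0.4, -0.1]
width: 0.052
[0.45203232 0.1691098  0.38036612] [-1.79885633e+02  1.79552513e-01 -9.19069542e-01] 9.25 0.05200269191271893
```

View pics/w6.png

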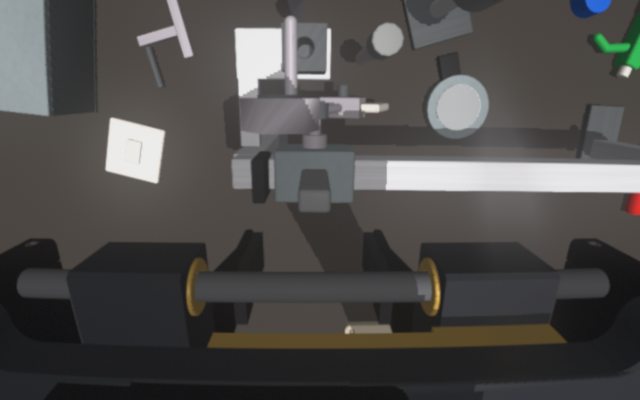

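Run:
```python
from h import *
d=pickle.load(open("pics/w6.pkl","rb"));T=wT(d["s"],d)
print(onz(d,(315,200),.31,T), onz(d,(299,200),.31,T)-onz(d,(331,200),.31,T),onz(d,(315,190),.31,T)-onz(d,(315,210),.31,T))
a=cv2.imread("pics/w6.png")[60:230,220:400];cv2.imwrite("pics/w6c.png",cv2.resize(a,None,fx=3.3,fy=3.3,interpolation=cv2.INTER_CUBIC))
```

```text
[0.45639559 0.16653252 0.31      ] [0.00034468 0.02303602 0.        ] [ 0.01509975 -0.00020422  0.        ]
```

View pics/w6c.png

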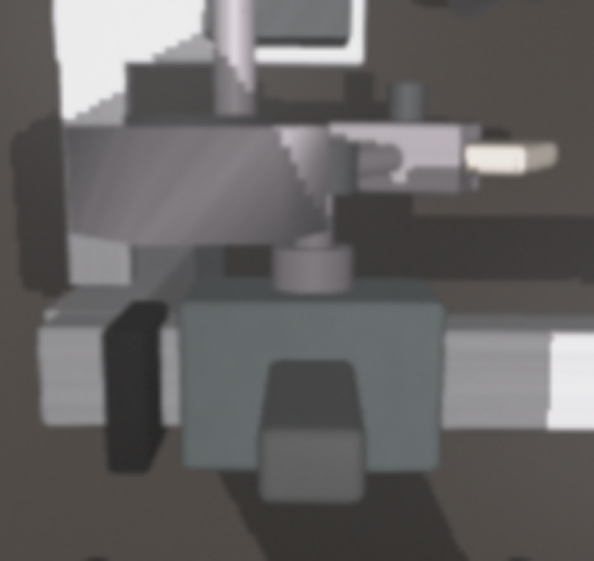

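```bash
python3 -m creep '[{"tx":0.4,"ty":0.2,"tz":1,"twist":0.006},{"tx":0.4,"ty":0.2,"tz":3,"twist":0.006},{"tx":0.4,"ty":0.2,"tz":5,"twist":0.006},{"tx":0.4,"ty":0.2,"tz":7,"twist":0.006},{"tx":0.4,"ty":0.2,"tz":8.5,"twist":0.006},{"tx":0.4,"ty":0.2,"tz":9.6,"twist":0.006},{"tx":0.4,"ty":0.2,"tz":10.3,"twist":0.006},{"tx":0.4,"ty":0.2,"tz":10.3,"twist":0.006}]' && python3 -m creep '[{"tx":0,"ty":0,"tz":0,"twist":0},{"tx":0,"ty":0,"tz":0,"twist":0},{"tx":0,"ty":0,"tz":0,"twist":0},{"tx":0,"ty":0,"tz":0,"twist":0},{"tx":0,"ty":0,"tz":0,"twist":0},{"tx":0,"ty":0,"tz":0,"twist":0},{"tx":0,"ty":0,"tz":0,"twist":0},{"tx":0,"ty":0,"tz":0,"twist":0}]' -1 40
python3 - <<'E'
from bench import r
import pickle,cv2,numpy as np
L=[]
for k in range(52):
    s=r.get_state();d=r.snapshot("wrist");d["s"]=s;L.append(d)
print(L[0]["s"]["position"],s["position"],s["ee_rot"],s["force"],s["time"],s["width"])
pickle.dump(L,open("pics/v1.pkl","wb"))
m=[cv2.resize(L[i]["image"][:240,100:560,::-1],(260,136)) for i in (0,5,10,15,20,25,30,35,40,45,50,51)]
cv2.imwrite("pics/v1.png",np.vstack([np.hstack(m[i:i+3]) for i in (0,3,6,9)]));cv2.imwrite("pics/v1a.png",L[0]["image"][...,::-1])
E
```

```text
time: 10.1
position: [0.4556, 0.1668, 0.2764]
ee_rot: [-179.9, 0.3, -1.3]
force: [0.3, -1.0, -0.7]
width: 0.0521
time: 10.9
position: [0.4557, 0.167, 0.2767]
ee_rot: [-179.9, 0.2, -1.3]
force: [-0.3, 1.4, 3.2]
width: 0.0234
[0.45567004 0.1670097  0.27667994] [0.45569431 0.16696496 0.27668947] [-179.86982847    0.24317528   -1.29919017] [-1.18112274  0.52038072  5.41282243] 13.45 0.02356340121240775
```

View pics/v1.png

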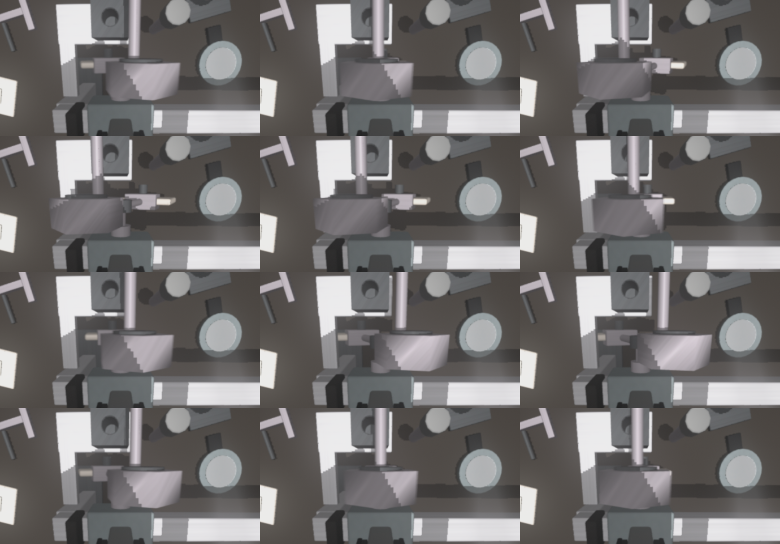

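View pics/v1a.png

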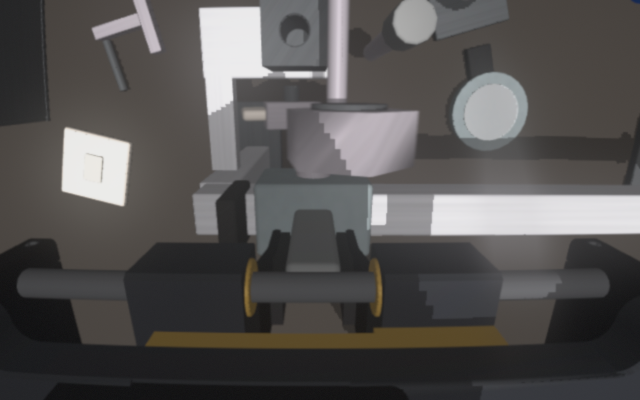

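```bash
cat >> h.py <<'E'
def pink(im):
    f=cv2.GaussianBlur(im,(5,5),0).astype(int); return (f[...,0]-f[...,1])
def cols(im):
    p=pink(im)
    a=[]
    for r0,r1 in ((40,95),(112,165)):
        m=((p[r0:r1,180:480]>5)).mean(0)>.6
        i=np.flatnonzero(m); a+= [i.mean()+180 if len(i) else np.nan,len(i)]
    return a
E
python3 - <<'E'
from h import *
L=pickle.load(open("pics/v1.pkl","rb"))
im=L[0]["image"];print([im[70,c].tolist() for c in (330,339,345,310,220,360)],im[140,360],im[140,320],im[140,450])
for d in L[::5]: print(round(d["s"]["time"],3),cols(d["image"]))
E
```

```text
[[155, 149, 154], [212, 203, 211], [159, 152, 158], [92, 92, 94], [235, 235, 236], [84, 79, 75]] [187 179 186] [114 109 113] [66 64 63]
10.9 [np.float64(338.0), 17, np.float64(370.5), 74]
11.15 [np.float64(309.5), 16, np.float64(349.5), 30]
11.4 [np.float64(286.5), 8, nan, 0]
11.65 [np.float64(268.57142857142856), 7, nan, 0]
11.9 [np.float64(285.0), 1, nan, 0]
12.15 [np.float64(301.5), 16, np.float64(342.0), 17]
12.4 [np.float64(330.0), 17, np.float64(366.0), 63]
12.65 [np.float64(350.0), 17, np.float64(381.0), 85]
12.9 [np.float64(353.5), 18, np.float64(382.0), 89]
13.15 [np.float64(340.5), 16, np.float64(373.0), 77]
13.4 [np.float64(313.5), 16, np.float64(352.5), 36]
```

```bash
cat >> h.py <<'E'
def rodcol(im,r0=50,r1=95):
    f=im[r0:r1].astype(float); m=(f[...,0]+f[...,2])/2-f[...,1]; m=m/(f.sum(2)/3+10)
    p=np.median(m,0); k=np.convolve(p,np.r_[-np.ones(6)/12,np.ones(17)/17,-np.ones(6)/12],"same")
    k[:225]=-9;k[400:]=-9;i=int(k.argmax())
    c=np.polyfit([-2,-1,0,1,2],k[i-2:i+3],2);return i-c[1]/2/c[0],k[i]
E
python3 - <<'E'
from h import *
from scipy.optimize import curve_fit
L=pickle.load(open("pics/v1.pkl","rb"))
t=np.array([d["s"]["time"] for d in L]);C=np.array([rodcol(d["image"]) for d in L]);c=C[:,0]
print(c.round(1),C[:,1].round(3))
f=lambda t,c0,a,b,w:c0+a*np.cos(w*(t-10.9))+b*np.sin(w*(t-10.9))
p,_=curve_fit(f,t,c,[312,30,-20,2.54]);e=c-f(t,*p);print(p,np.hypot(p[1],p[2]),np.abs(e).max(),e.std())
# geometric: rod at gantry x=110, radius rho above pivot, trolley frame -> px per m
d=L[0];T=np.linalg.inv(wT(d["s"],d));C4=dict(d);C4["camera_from_world"]=T
R=np.array([[np.cos(np.radians(-1.3)),-np.sin(np.radians(-1.3))],[np.sin(np.radians(-1.3)),np.cos(np.radians(-1.3))]])
for th in (-.36,0,.36):
  for x in (.10,.115,.13):
    for rho in (.05,.0535):
      g=R@np.array([x,-(-np.sin(th)*rho)*0+np.sin(th)*rho]);X=np.array([.4557+g[0],.167+g[1],.21+rho*np.cos(th)]);print(th,x,rho,proj(C4,X).round(1))
E
```

```text
[337.5 332.5 327.1 320.4 315.6 309.6 303.8 297.9 292.8 288.  283.9 280.
 277.  274.6 273.  272.1 272.  272.6 274.1 276.  278.8 282.3 286.6 291.
 296.  301.5 307.2 313.  317.9 324.3 329.9 334.9 339.8 343.1 346.7 349.2
 351.  352.8 353.6 353.6 352.7 351.3 349.4 346.9 343.5 340.1 335.4 330.4
 325.3 318.6 313.9 308. ] [0.017 0.016 0.017 0.017 0.019 0.019 0.018 0.018 0.019 0.019 0.019 0.019
 0.02  0.02  0.02  0.021 0.02  0.02  0.02  0.019 0.019 0.019 0.018 0.018
 0.018 0.018 0.018 0.018 0.02  0.017 0.016 0.017 0.02  0.018 0.016 0.017
 0.016 0.016 0.017 0.016 0.017 0.016 0.017 0.017 0.018 0.019 0.016 0.016
 0.017 0.02  0.018 0.018]
[313.31045128  23.04798989 -34.19631902   2.7508298 ] 41.23830831487526 1.17847023738085 0.569707659942544
-0.36 0.1 0.05 [346.1  48.6]
-0.36 0.1 0.0535 [349.2  47.7]
-0.36 0.115 0.05 [346.8  16.4]
-0.36 0.115 0.0535 [350.   14.9]
-0.36 0.13 0.05 [347.5 -16.9]
-0.36 0.13 0.0535 [350.8 -19. ]
0 0.1 0.05 [310.9  47.6]
0 0.1 0.0535 [310.9  46.7]
0 0.115 0.05 [310.9  14.8]
0 0.115 0.0535 [310.9  13.1]
0 0.13 0.05 [310.9 -19.1]
0 0.13 0.0535 [310.9 -21.5]
0.36 0.1 0.05 [275.9  48.6]
0.36 0.1 0.0535 [272.7  47.7]
0.36 0.115 0.05 [275.2  16.4]
0.36 0.115 0.0535 [271.9  14.9]
0.36 0.13 0.05 [274.5 -16.8]
0.36 0.13 0.0535 [271.1 -19. ]
```

```bash
cat > plan.py <<'E'
import numpy as np
from scipy.optimize import minimize
L=1.5;dt=.1
def sim(x0,xs,th,om,w):
    # xs positions at row ends; piecewise linear; returns th,om after last node incl. final stop
    v=np.diff(np.r_[x0,xs])/dt; vp=0;H=[th]
    c,s=np.cos(w*dt),np.sin(w*dt)
    for vk in v:
        om=om-(vk-vp)/L;vp=vk
        th,om=c*th+s/w*om,-w*s*th+c*om;H.append(th)
    return th,om+vp/L,np.array(H)
def plan(x0,xf,th,om,w,N,lam=0,vmax=.25,xmin=0.002,xmax=.395):
    # linear: use SLSQP
    A=[];z=sim(x0,np.full(N-1,x0).tolist()+[x0],0,0,w)
    def lin(i):
        e=np.full(N,0.);e[i]=1;a=sim(0,e,0,0,w);return [a[0],a[1]/w]
    M=np.array([lin(i) for i in range(N)]).T
    f=sim(0,np.zeros(N),th,om,w);b=np.array([f[0],f[1]/w]);
    on=sim(x0,np.full(N,0.)+x0,0,0,w)
    # contributions relative to x0
    D=np.eye(N)-np.eye(N,k=-1);DD=np.vstack([D,np.r_[np.zeros(N-1),-1]]) ; 
    obj=lambda u:np.sum(np.diff(np.r_[0,D@u,0])**2)*1e3+.02*np.sum((D@u)**2)*1e3
    cons=[{"type":"eq","fun":lambda u:(M@u+b)},{"type":"eq","fun":lambda u:[u[-1]-(xf-x0)]},
      {"type":"ineq","fun":lambda u:vmax*dt-D@u},{"type":"ineq","fun":lambda u:vmax*dt+D@u},
      {"type":"ineq","fun":lambda u:u+x0-xmin},{"type":"ineq","fun":lambda u:xmax-u-x0}]
    u0=np.linspace(0,xf-x0,N+1)[1:]
    r=minimize(obj,u0,constraints=cons,method="SLSQP",options={"maxiter":400})
    return r,x0+r.x
E
python3 - <<'E'
from plan import *
w=2.751;t0=10.9
def state(t):
    a,b=-23.048/107,34.196/107;p=w*(t-t0);return a*np.cos(p)+b*np.sin(p),w*(-a*np.sin(p)+b*np.cos(p))
for N in (24,32,40):
  for k in range(0,24,4):
    th,om=state(13.45+.1*k)
    r,x=plan(0.0,.218,th,om,w,N,vmax=.3,xmin=0.0)
    H=sim(0,x,th,om,w);v=np.diff(np.r_[0,x])/.1
    print(N,k,r.success,round(r.fun,3),"vmax",np.abs(v).max().round(3),"range",x.min().round(3),x.max().round(3),"th",np.abs(H[2]).max().round(3),"end",round(H[0],3),round(H[1],3))
E
```

```text
24 0 False 7.385 vmax 0.3 range 0.03 0.373 th 0.313 end 0.049 0.287
24 4 False 6.75 vmax 0.3 range 0.008 0.24 th 0.365 end 0.099 0.004
24 8 False 10.441 vmax 0.3 range -0.0 0.248 th 0.34 end 0.079 -0.43
24 12 False 8.392 vmax 0.3 range -0.0 0.3 th 0.423 end -0.125 -0.47
24 16 False 10.308 vmax 0.3 range 0.0 0.36 th 0.403 end -0.167 0.068
24 20 False 7.067 vmax 0.3 range -0.0 0.395 th 0.314 end -0.045 0.353
32 0 True 2.283 vmax 0.3 range 0.0 0.27 th 0.32 end -0.0 -0.0
32 4 False 10.641 vmax 0.3 range -0.0 0.308 th 0.365 end -0.007 -0.022
32 8 False 8.715 vmax 0.3 range -0.0 0.391 th 0.358 end -0.059 0.036
32 12 False 11.741 vmax 0.3 range 0.0 0.395 th 0.405 end -0.037 0.306
32 16 False 11.827 vmax 0.3 range -0.0 0.39 th 0.403 end 0.06 0.193
32 20 False 6.363 vmax 0.3 range -0.0 0.344 th 0.314 end 0.01 -0.006
40 0 True 1.729 vmax 0.3 range 0.002 0.258 th 0.327 end -0.0 0.0
40 4 True 2.303 vmax 0.3 range 0.017 0.395 th 0.373 end 0.0 -0.0
40 8 True 5.75 vmax 0.3 range 0.0 0.36 th 0.36 end -0.0 -0.0
40 12 True 4.93 vmax 0.3 range 0.0 0.329 th 0.402 end 0.0 0.0
40 16 True 1.978 vmax 0.3 range -0.0 0.285 th 0.383 end 0.0 -0.0
40 20 True 1.854 vmax 0.3 range 0.0 0.275 th 0.319 end 0.0 0.0
```

```bash
cat > go.py <<'E'
from plan import *
w=2.751;t0=10.9
def state(t):
    a,b=-23.048/107,34.196/107;p=w*(t-t0);return a*np.cos(p)+b*np.sin(p),w*(-a*np.sin(p)+b*np.cos(p))
E
python3 - <<'E'
from go import *
from bench import r as R
s=R.get_state();print(s["time"],s["position"])
for N in (48,56,64):
  for k in (0,2,20,22,24):
    th,om=state(s["time"]+.1*k)
    r,x=plan(0.0,.218,th,om,w,N,vmax=.2,xmin=0.0)
    H=sim(0,x,th,om,w);v=np.diff(np.r_[0,x])/.1
    print(N,k,r.success,round(r.fun,3),"vmax",np.abs(v).max().round(3),"range",x.min().round(3),x.max().round(3),"th",np.abs(H[2]).max().round(3),"end",round(H[0],3))
    if k==0: print((100*x).round(1).tolist())
E
```

```text
13.5 [0.45569213 0.16696954 0.2766991 ]
48 0 True 6.056 vmax 0.2 range 0.02 0.315 th 0.337 end 0.0
[2.0, 4.0, 6.0, 8.0, 10.0, 12.0, 14.0, 16.0, 18.0, 20.0, 22.0, 23.5, 21.5, 19.5, 17.5, 15.5, 13.5, 11.5, 9.5, 7.5, 5.5, 7.5, 9.5, 11.5, 13.5, 15.5, 17.5, 19.5, 21.5, 23.5, 25.5, 27.5, 29.5, 31.5, 31.3, 29.3, 27.3, 25.3, 23.3, 21.3, 19.3, 17.3, 15.3, 13.8, 15.8, 17.8, 19.8, 21.8]
48 2 True 2.879 vmax 0.2 range 0.02 0.26 th 0.353 end 0.0
48 20 False 6.946 vmax 0.2 range 0.0 0.36 th 0.337 end 0.003
48 22 False 6.646 vmax 0.2 range 0.02 0.34 th 0.334 end 0.004
48 24 True 3.262 vmax 0.2 range 0.02 0.282 th 0.345 end -0.0
56 0 True 1.141 vmax 0.2 range 0.007 0.218 th 0.347 end 0.0
[0.7, 1.9, 3.5, 5.5, 7.5, 9.5, 11.4, 13.0, 14.2, 14.8, 14.9, 14.5, 13.5, 12.1, 10.3, 8.4, 6.5, 4.7, 3.3, 2.3, 1.8, 1.8, 2.5, 3.6, 5.2, 7.1, 9.1, 11.1, 13.1, 15.0, 16.5, 17.6, 18.2, 18.2, 17.7, 16.6, 15.2, 13.4, 11.5, 9.6, 7.8, 6.5, 5.5, 5.1, 5.3, 6.0, 7.2, 8.9, 10.8, 12.8, 14.8, 16.8, 18.6, 20.2, 21.2, 21.8]
56 2 True 1.258 vmax 0.2 range 0.0 0.218 th 0.362 end 0.0
56 20 True 1.243 vmax 0.2 range 0.003 0.238 th 0.338 end -0.0
56 22 True 1.14 vmax 0.2 range 0.006 0.218 th 0.343 end 0.0
56 24 True 1.186 vmax 0.2 range 0.0 0.218 th 0.357 end -0.0
64 0 True 1.044 vmax 0.2 range 0.006 0.263 th 0.348 end -0.0
[0.6, 1.8, 3.3, 5.2, 7.2, 9.2, 11.0, 12.6, 13.8, 14.5, 14.6, 14.3, 13.5, 12.3, 10.8, 9.2, 7.6, 6.1, 4.9, 4.0, 3.7, 3.8, 4.4, 5.6, 7.1, 8.9, 10.9, 12.9, 14.9, 16.7, 18.2, 19.3, 19.9, 20.0, 19.6, 18.7, 17.5, 16.0, 14.3, 12.7, 11.3, 10.1, 9.3, 9.0, 9.2, 10.0, 11.2, 12.7, 14.6, 16.6, 18.6, 20.6, 22.5, 24.0, 25.2, 26.0, 26.3, 26.2, 25.7, 24.9, 24.0, 23.0, 22.3, 21.8]
64 2 True 1.103 vmax 0.2 range 0.008 0.312 th 0.365 end -0.0
64 20 True 1.037 vmax 0.2 range 0.003 0.222 th 0.34 end -0.0
64 22 True 1.037 vmax 0.2 range 0.005 0.246 th 0.345 end -0.0
64 24 True 1.07 vmax 0.2 range 0.007 0.29 th 0.359 end 0.0
```

```bash
python3 -m creep '[{"tx":0,"ty":0.7,"tz":0,"twist":0},{"tx":0,"ty":1.9,"tz":0,"twist":0},{"tx":0,"ty":3.5,"tz":0,"twist":0},{"tx":0,"ty":5.5,"tz":0,"twist":0},{"tx":0,"ty":7.5,"tz":0,"twist":0},{"tx":0,"ty":9.5,"tz":0,"twist":0},{"tx":0,"ty":11.4,"tz":0,"twist":0},{"tx":0,"ty":13.0,"tz":0,"twist":0}]' && python3 -m creep '[{"tx":0,"ty":1.2,"tz":0,"twist":0},{"tx":0,"ty":1.8,"tz":0,"twist":0},{"tx":0,"ty":1.9,"tz":0,"twist":0},{"tx":0,"ty":1.5,"tz":0,"twist":0},{"tx":0,"ty":0.5,"tz":0,"twist":0},{"tx":0,"ty":-0.9,"tz":0,"twist":0},{"tx":0,"ty":-2.7,"tz":0,"twist":0},{"tx":0,"ty":-4.6,"tz":0,"twist":0}]'
```

```text
time: 14.3
position: [0.4525, 0.0356, 0.2766]
ee_rot: [-179.9, 0.3, -1.3]
force: [-0.5, 2.1, 6.1]
width: 0.0241
time: 15.1
position: [0.4536, 0.0827, 0.2767]
ee_rot: [-179.9, 0.2, -1.3]
force: [3.4, -1.5, 0.6]
width: 0.0238
```

```bash
python3 -m creep '[{"tx":0,"ty":-1.9,"tz":0,"twist":0},{"tx":0,"ty":-3.7,"tz":0,"twist":0},{"tx":0,"ty":-5.1,"tz":0,"twist":0},{"tx":0,"ty":-6.1,"tz":0,"twist":0},{"tx":0,"ty":-6.6,"tz":0,"twist":0},{"tx":0,"ty":-6.6,"tz":0,"twist":0},{"tx":0,"ty":-5.9,"tz":0,"twist":0},{"tx":0,"ty":-4.8,"tz":0,"twist":0}]' && python3 -m creep '[{"tx":0,"ty":1.6,"tz":0,"twist":0},{"tx":0,"ty":3.5,"tz":0,"twist":0},{"tx":0,"ty":5.5,"tz":0,"twist":0},{"tx":0,"ty":7.5,"tz":0,"twist":0},{"tx":0,"ty":9.5,"tz":0,"twist":0},{"tx":0,"ty":11.4,"tz":0,"twist":0},{"tx":0,"ty":12.9,"tz":0,"twist":0},{"tx":0,"ty":14,"tz":0,"twist":0}]'
```

```text
time: 15.9
position: [0.4548, 0.1317, 0.2767]
ee_rot: [-179.8, 0.2, -1.2]
force: [4.6, 1.4, -0.6]
width: 0.0239
time: 16.7
position: [0.4514, -0.0089, 0.2767]
ee_rot: [-179.8, 0.2, -1.3]
force: [-1.1, 1.5, 6.3]
width: 0.0233
```

```bash
python3 -m creep '[{"tx":0,"ty":0.6,"tz":0,"twist":0},{"tx":0,"ty":0.6,"tz":0,"twist":0},{"tx":0,"ty":0.1,"tz":0,"twist":0},{"tx":0,"ty":-1,"tz":0,"twist":0},{"tx":0,"ty":-2.4,"tz":0,"twist":0},{"tx":0,"ty":-4.2,"tz":0,"twist":0},{"tx":0,"ty":-6.1,"tz":0,"twist":0},{"tx":0,"ty":-8,"tz":0,"twist":0}]' && python3 -m creep '[{"tx":0,"ty":-1.8,"tz":0,"twist":0},{"tx":0,"ty":-3.1,"tz":0,"twist":0},{"tx":0,"ty":-4.1,"tz":0,"twist":0},{"tx":0,"ty":-4.5,"tz":0,"twist":0},{"tx":0,"ty":-4.3,"tz":0,"twist":0},{"tx":0,"ty":-3.6,"tz":0,"twist":0},{"tx":0,"ty":-2.4,"tz":0,"twist":0},{"tx":0,"ty":-0.7,"tz":0,"twist":0}]' && python3 -m creep '[{"tx":0,"ty":1.9,"tz":0,"twist":0},{"tx":0,"ty":3.9,"tz":0,"twist":0},{"tx":0,"ty":5.9,"tz":0,"twist":0},{"tx":0,"ty":7.9,"tz":0,"twist":0},{"tx":0,"ty":9.7,"tz":0,"twist":0},{"tx":0,"ty":11.3,"tz":0,"twist":0},{"tx":0,"ty":12.3,"tz":0,"twist":0},{"tx":0,"ty":12.9,"tz":0,"twist":0}]'
cat > rec.py <<'E'
import sys
from bench import r
from h import *
def rec(n,name):
    L=[]
    for k in range(n):
        s=r.get_state();d=r.snapshot("wrist");d["s"]=s;L.append(d)
    pickle.dump(L,open(f"pics/{name}.pkl","wb"));cv2.imwrite(f"pics/{name}.png",L[-1]["image"][...,::-1])
    t=np.array([d["s"]["time"] for d in L]);c=np.array([rodcol(d["image"])[0] for d in L]);w=2.751
    A=np.c_[np.ones(n),np.cos(w*(t-t[0])),np.sin(w*(t-t[0]))]
    print(c.round(1));p,res,_,_=np.linalg.lstsq(A,c,rcond=None);print(p,res)
    A=A[:,1:];q=np.linalg.lstsq(A,c-313.3,rcond=None)[0];a,b=-q/107;e=w*(r.get_state()["time"]-t[0])
    print("t",r.get_state()["time"],"pos",r.get_state()["position"],"amp",np.hypot(a,b),"now th,om",a*np.cos(e)+b*np.sin(e),w*(-a*np.sin(e)+b*np.cos(e)))
rec(int(sys.argv[1]),sys.argv[2])
E
python3 rec.py 25 v2
```

```text
time: 17.5
position: [0.4533, 0.073, 0.2767]
ee_rot: [-179.8, 0.2, -1.2]
force: [7.5, -2.5, -2.0]
width: 0.0234
time: 18.3
position: [0.4536, 0.0825, 0.2767]
ee_rot: [-179.7, 0.1, -1.0]
force: [6.3, 1.5, -1.3]
width: 0.0238
time: 19.1
position: [0.4506, -0.0454, 0.2766]
ee_rot: [-179.7, 0.2, -1.0]
force: [-7.3, 2.4, 11.7]
width: 0.0241
[316.4 314.8 313.5 312.2 310.9 309.  307.9 307.  305.4 304.5 303.8 303.6
 303.  303.1 303.3 303.6 304.  305.  306.3 307.1 308.6 309.8 311.7 313.
 314.1]
[314.65125745   2.05372286 -11.32074547] [1.25449036]
t 20.35 pos [ 0.45055593 -0.04508229  0.27663227] amp 0.09172352451700011 now th,om -0.009198344003589234 -0.25105939227117574
```

View pics/v2.png

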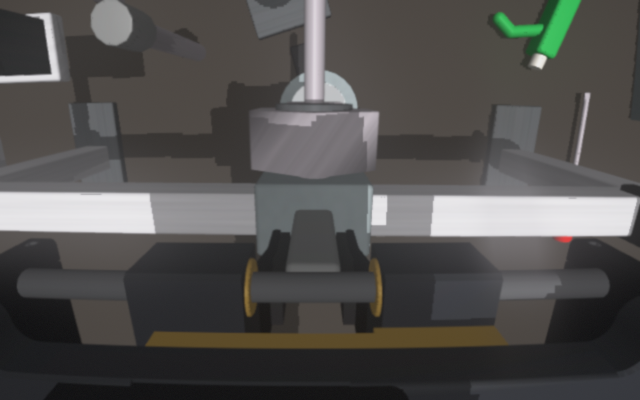

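Run:
```python
from plan import *
from h import *
from bench import r as R
L=pickle.load(open("pics/v2.pkl","rb"))
t=np.array([d["s"]["time"] for d in L]);c=np.array([rodcol(d["image"])[0] for d in L]);w=2.751
s=R.get_state();tn=s["time"]
q=np.linalg.lstsq(np.c_[np.cos(w*(t-tn)),np.sin(w*(t-tn))],c-314.0,rcond=None)[0];a,b=-q/107
print(tn,np.hypot(a,b))
for N in (16,24,32):
  for k in range(0,24,2):
    e=w*.1*k;th,om=a*np.cos(e)+b*np.sin(e),w*(-a*np.sin(e)+b*np.cos(e))
    r,x=plan(.2121,.218,th,om,w,N,vmax=.2)
    print(N,k,r.success,round(r.fun,3),sim(.2121,x,th,om,w)[:2],(100*(x-.2121)).round(1).tolist() if r.fun<.35 and r.success else "")
```

```text
20.35 0.09990727694689981
16 0 True 1.918 (np.float64(1.3978401769421112e-14), np.float64(6.106226635438361e-15)) 
16 2 True 0.539 (np.float64(-7.853093175747006e-15), np.float64(-3.765043832260062e-14)) 
16 4 True 0.478 (np.float64(-7.266756640866845e-15), np.float64(-3.5041414214731503e-14)) 
16 6 True 1.483 (np.float64(2.0816681711721685e-17), np.float64(2.110811525568579e-14)) 
16 8 False 2.611 (np.float64(-0.00179721164469813), np.float64(-0.010884871000285734)) 
16 10 False 2.822 (np.float64(-0.0019621596867548143), np.float64(-0.00358532162104494)) 
16 12 True 1.078 (np.float64(3.5752650839881994e-15), np.float64(-6.034062138837726e-14)) 
16 14 True 0.4 (np.float64(2.1697053875779915e-14), np.float64(-4.298644773470528e-14)) 
16 16 True 0.743 (np.float64(5.588448540733149e-13), np.float64(-8.153790143072825e-13)) 
16 18 False 3.093 (np.float64(3.1454318968887965e-05), np.float64(0.0018535212392438993)) 
16 20 False 3.655 (np.float64(0.004259280380792558), np.float64(0.017519999215365276)) 
16 22 False 3.693 (np.float64(0.0018510279924468381), np.float64(0.002388996552306316)) 
[... 5153 characters left out ...]
1.6, -2.5, -3.6, -4.8, -6.0, -7.3, -8.4, -9.3, -10.0, -10.4, -10.5, -10.3, -9.7, -8.9, -7.9, -6.7, -5.4, -4.1, -2.8, -1.8, -0.8, -0.1, 0.3, 0.6, 0.7, 0.6, 0.6]
32 20 True 0.149 (np.float64(-1.9140591889232894e-12), np.float64(8.31323031247333e-12)) [-0.1, -0.3, -0.7, -1.4, -2.2, -3.1, -4.2, -5.4, -6.5, -7.5, -8.4, -9.0, -9.4, -9.5, -9.2, -8.7, -7.9, -6.9, -5.7, -4.4, -3.1, -1.9, -0.8, 0.1, 0.8, 1.2, 1.4, 1.4, 1.3, 1.0, 0.8, 0.6]
32 22 True 0.14 (np.float64(-8.888150632158087e-13), np.float64(-4.85646245440563e-13)) [-0.2, -0.6, -1.2, -1.9, -2.8, -3.7, -4.7, -5.5, -6.2, -6.7, -7.0, -6.9, -6.6, -6.1, -5.2, -4.2, -3.1, -1.9, -0.6, 0.5, 1.5, 2.3, 2.8, 3.2, 3.2, 3.1, 2.7, 2.3, 1.7, 1.2, 0.8, 0.6]
```

```bash
python3 -m creep '[{"tx":0,"ty":-0.2,"tz":0,"twist":0},{"tx":0,"ty":-0.7,"tz":0,"twist":0},{"tx":0,"ty":-1.3,"tz":0,"twist":0},{"tx":0,"ty":-2,"tz":0,"twist":0},{"tx":0,"ty":-2.8,"tz":0,"twist":0},{"tx":0,"ty":-3.7,"tz":0,"twist":0},{"tx":0,"ty":-4.4,"tz":0,"twist":0},{"tx":0,"ty":-5.1,"tz":0,"twist":0}]' && python3 -m creep '[{"tx":0,"ty":-0.4,"tz":0,"twist":0},{"tx":0,"ty":-0.6,"tz":0,"twist":0},{"tx":0,"ty":-0.6,"tz":0,"twist":0},{"tx":0,"ty":-0.3,"tz":0,"twist":0},{"tx":0,"ty":0.3,"tz":0,"twist":0},{"tx":0,"ty":1.1,"tz":0,"twist":0},{"tx":0,"ty":2.1,"tz":0,"twist":0},{"tx":0,"ty":3.2,"tz":0,"twist":0}]'
```

```text
time: 21.15
position: [0.4517, 0.0067, 0.2767]
ee_rot: [-179.7, 0.2, -1.0]
force: [5.7, -1.6, -2.1]
width: 0.0237
time: 21.95
position: [0.4509, -0.0261, 0.2767]
ee_rot: [-179.7, 0.2, -1.0]
force: [1.6, 1.9, 3.5]
width: 0.0238
```

```bash
python3 -m creep '[{"tx":0,"ty":1.2,"tz":0,"twist":0},{"tx":0,"ty":2.4,"tz":0,"twist":0},{"tx":0,"ty":3.5,"tz":0,"twist":0},{"tx":0,"ty":4.5,"tz":0,"twist":0},{"tx":0,"ty":5.3,"tz":0,"twist":0},{"tx":0,"ty":5.8,"tz":0,"twist":0},{"tx":0,"ty":6.1,"tz":0,"twist":0},{"tx":0,"ty":6.2,"tz":0,"twist":0}]' && python3 -m creep '[{"tx":0,"ty":-0.3,"tz":0,"twist":0},{"tx":0,"ty":-0.7,"tz":0,"twist":0},{"tx":0,"ty":-1.2,"tz":0,"twist":0},{"tx":0,"ty":-1.8,"tz":0,"twist":0},{"tx":0,"ty":-2.5,"tz":0,"twist":0},{"tx":0,"ty":-3,"tz":0,"twist":0},{"tx":0,"ty":-3.5,"tz":0,"twist":0},{"tx":0,"ty":-3.7,"tz":0,"twist":0}]'; python3 rec.py 30 v3
```

```text
time: 22.75
position: [0.4494, -0.0893, 0.2766]
ee_rot: [-179.7, 0.2, -1.0]
force: [-2.5, 1.7, 7.4]
width: 0.0236
time: 23.55
position: [0.4503, -0.0514, 0.2767]
ee_rot: [-179.7, 0.2, -1.0]
force: [4.9, -1.9, -1.0]
width: 0.0239
[312.8 312.9 313.1 313.5 313.8 314.  314.5 314.6 315.  315.5 315.7 315.9
 316.2 316.5 316.6 316.6 316.7 316.5 316.7 316.6 316.5 316.5 316.1 316.1
 315.8 315.5 315.1 314.8 314.5 314.2]
[314.34422932  -1.66762815   1.67815615] [0.24571269]
t 25.05 pos [ 0.45027815 -0.05125479  0.27669317] amp 0.032117342096120126 now th,om 0.0100181554565139 0.08394653959927918
```

Run:
```python
from bench import r
import pickle,cv2,numpy as np
d=r.snapshot("scene");pickle.dump(d,open("pics/s7.pkl","wb"));cv2.imwrite("pics/s7.png",cv2.resize(d["image"][100:300,180:430,::-1],None,fx=3,fy=3))
```

```text
(no output)
```

View pics/s7.png

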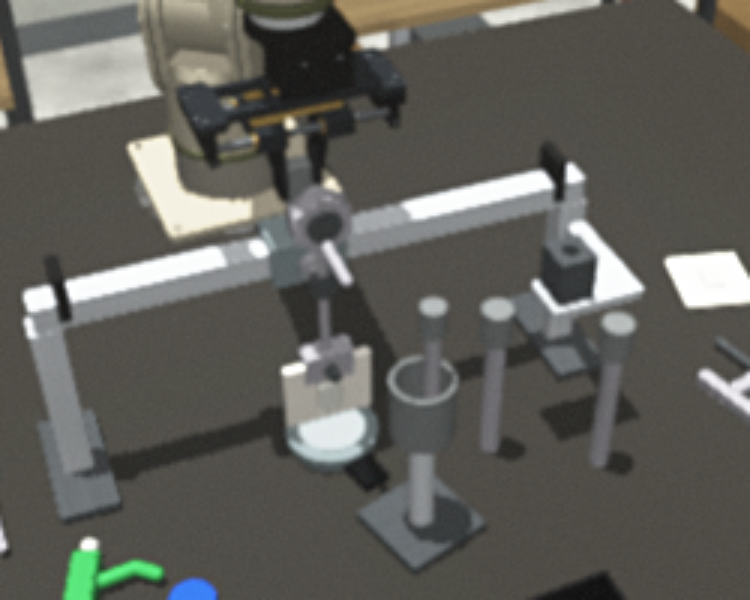

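Run:
```python
from h import *
d=pickle.load(open("pics/s7.pkl","rb"))
for y in (-.0725,-.0525,-.0325): print(((proj(d,np.array([.517,y,.078]))-[180,100])*3+1).round(0))
for y in (-.0975,-.0075):print([((proj(d,np.array([.517,y,z]))-[180,100])*3+1).round(0) for z in (.04,.116)])
print(((proj(d,np.array([.5117,-.0525,.02]))-[180,100])*3+1))
```

```text
[313. 394.]
[332. 389.]
[351. 383.]
[array([292., 428.]), array([287., 373.])]
[array([375., 403.]), array([373., 348.])]
[332.45853266 425.86775121]
```

```bash
python3 -m creep '[{"tx":0,"ty":0,"tz":0,"twist":0},{"tx":0,"ty":0,"tz":0,"twist":0},{"tx":0,"ty":0,"tz":0,"twist":0},{"tx":0,"ty":0,"tz":0,"twist":0},{"tx":0,"ty":0,"tz":0,"twist":0},{"tx":0,"ty":0,"tz":0,"twist":0},{"tx":0,"ty":0,"tz":0,"twist":0},{"tx":0,"ty":0,"tz":0,"twist":0}]' 0.2 && python3 -m creep '[{"tx":0,"ty":0,"tz":-0.5,"twist":0},{"tx":0,"ty":0,"tz":-1.5,"twist":0},{"tx":0,"ty":0,"tz":-3,"twist":0},{"tx":0,"ty":0,"tz":-5,"twist":0},{"tx":0,"ty":0,"tz":-7,"twist":0},{"tx":0,"ty":0,"tz":-9,"twist":0},{"tx":0,"ty":0,"tz":-10,"twist":0},{"tx":0,"ty":0,"tz":-10,"twist":0}]'
python3 - <<'E'
from bench import r
import pickle,cv2,numpy as np
print(r.get_state()["time"])
m=[]
for k in range(40):
    d=r.snapshot("scene")
    if k%13==0: m.append(cv2.resize(d["image"][140:270,220:350,::-1],None,fx=3,fy=3,interpolation=cv2.INTER_CUBIC)[:290])
cv2.imwrite("pics/s8.png",np.vstack([np.hstack(m[:2]),np.hstack(m[2:4])]));pickle.dump(d,open("pics/s8.pkl","wb"))
d=r.snapshot("wrist");cv2.imwrite("pics/w8.png",d["image"][...,::-1]);print(r.get_state()["time"])
E
```

```text
time: 25.9
position: [0.4503, -0.0512, 0.2767]
ee_rot: [-179.7, 0.2, -1.0]
force: [-0.3, -0.7, -0.3]
width: 0.0524
time: 26.7
position: [0.4512, -0.0518, 0.3781]
ee_rot: [-179.7, 0.1, -1.0]
force: [0.2, 0.3, -0.3]
width: 0.0522
26.7
28.75
```

View pics/s8.png

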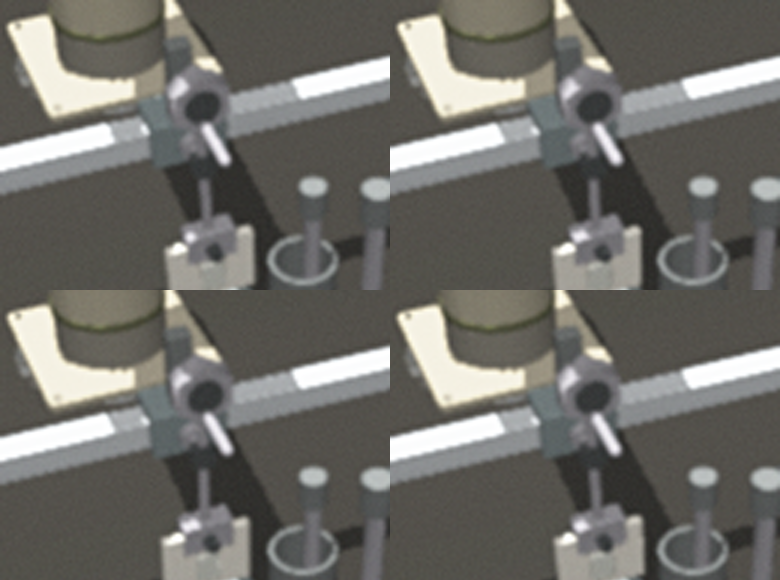

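View pics/w8.png

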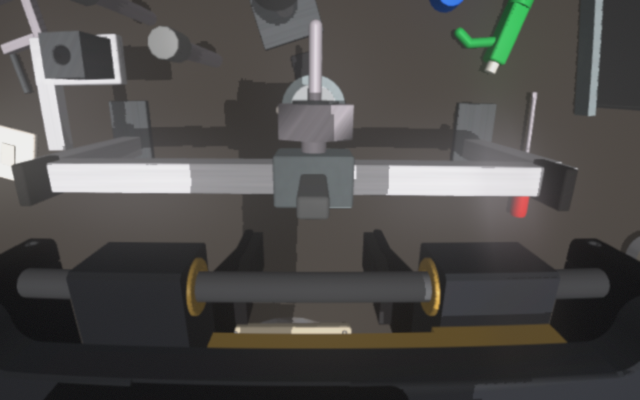

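```bash
for i in 1 2 3 4 5; do python3 -m creep '[{"tx":0,"ty":0,"tz":0,"twist":0},{"tx":0,"ty":0,"tz":0,"twist":0},{"tx":0,"ty":0,"tz":0,"twist":0},{"tx":0,"ty":0,"tz":0,"twist":0},{"tx":0,"ty":0,"tz":0,"twist":0},{"tx":0,"ty":0,"tz":0,"twist":0},{"tx":0,"ty":0,"tz":0,"twist":0},{"tx":0,"ty":0,"tz":0,"twist":0}]' | head -1; done
python3 - <<'E'
from bench import r
import cv2
for n in ("scene","top"):
    d=r.snapshot(n);cv2.imwrite(f"pics/{n}9.png",d["image"][...,::-1])
print(r.get_state()["time"],r.get_state()["force"],r.job_done())
E
```

```text
time: 29.55
time: 30.35
time: 31.15
time: 31.95
time: 32.75
the job is handed in; nothing more can be done
32.85 [ 1.22536516 -0.26284697 -0.84269942] None
```

View pics/scene9.png

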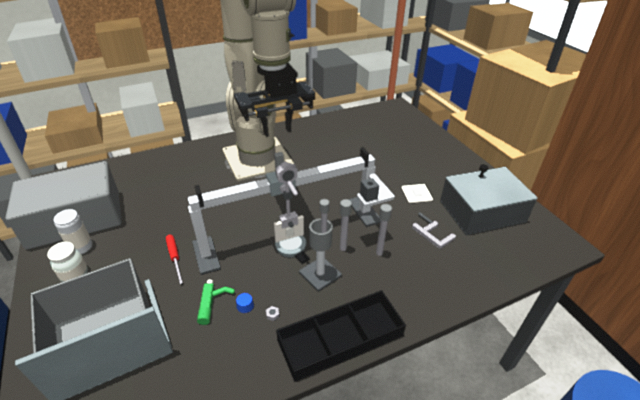

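I pulled the short pin out of the gantry socket and stood it in the holder cup. Then I brought the trolley to about s = 0.218 by its handle while damping the swing, and let go of the handle. I handed the job in at 32.85 s; no verdict is reported.

- **Swing:** it fell from about 0.39 rad to about 0.10 rad after the first damping run. A second run brought it to about 0.02–0.03 rad. Released, it moved only a few pixels in the scene camera over 2 s, and the plate had hung there more than 7 s by hand-in.
- **Plate position:** in the scene image the plate centre was within about 5 mm of the lamp centre.
- **Final picture:** the pin stands in the cup, the gripper is raised clear, and the bystanders look unmoved. I checked the bystanders by eye only.
- **Disagreements:** the first damping run ended about 6 mm short of its planned position, and the second run corrected it. The hanger's rest position read about 1 pixel (0.01 rad) off between two recordings. The scene camera alone put some heights 5–8 mm low, so I went by the top and wrist cameras, which agreed.

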